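# Roller onto its arbor and into the V stand

### The job

Pick up the arbor by its wooden grip, push its rod through the bore of the sander roller that lies on the rest until the collar is fully home against the roller's flange, and carry the roller on the arbor to the V stand, where the arbor shall hang in both V heads with the roller between them, wooden grip out on the right and nose to the left. Be gentle: never push or set down with more than 25 N, do not touch the roller with the gripper, and leave the other things on the bench where they are.

Things in the scene. Friction and masses are not known exactly. Their poses are not given: they have to be found in the camera images.
- arbor_grip (a point): Centre of the arbor's square wooden grip (60 long, 26 x 26 mm). The arbor lies level, axis 13 mm over the table; 0.14 kg. Site x runs along it from grip to nose: grip, steel neck (24 long, 12 dia), collar (6 thick, 26 dia), bare rod (12 dia, 85 long), tapered nose (12 long, down to 5 dia).
- arbor_shoulder (a point): Point on the arbor's axis at the collar's face that looks toward the nose, 60 mm along +x from arbor_grip, same axes. From here the neck spans x = -30 to -6 mm, the grip -90 to -30, and the nose ends at +97.
- roller_center (a point): Centre of the loose flanged sander roller, 0.14 to 0.28 kg, 50 mm long: two aluminium flanges (68 dia x 5), dark rubber drum (54 dia) between. Site x runs along its bore, level, 51 mm over the table, 18 dia, open right through. The arbor enters from -x, moving along +x; home, its shoulder is at x = -25 mm here.
- roller_mouth (a point): Centre of the bore's mouth at the roller's -x end face, where the nose enters (same axes as roller_center). Three sprung brass fingers in the bore leave 10 mm; they centre the rod and grip it: sliding the rod takes about 3 to 7 N. They keep the roller in place on the rod when it is backed off or carried.
- rest: Fixed roller rest: board 150 x 90 x 10 mm, origin under its centre, x along the bore, with two steel rails along x (tops 26 mm over the table) that carry the flanges. The roller slides along them at 1 to 3 N, less than the bore's grip, so the rod drags it along +x until the stop holds it, and only then goes on through.
- rest_end (a point): Middle of the +x end of the rest's rails, 18 mm over the table. Near it a rigid wooden stop stands across the rails (74 wide, 12 thick, 66 mm high, with a slot 28 wide, open at the top, for the rod). It is adjustable and its place is not given: 6 to 50 mm beyond the roller's far flange at the start, found by feel.
- stand_seat (a point): Fixed V stand: board 130 x 100 x 12 mm, two posts with steel 90 degree V heads, 10 mm thick, mouth 48 wide, tops 118 mm over the table, at x = -43 and +43 mm. The point is midway between them, 100 mm over the table, on the axis of a seated 12 mm rod, x along it.
- stand_head (a point): Seated rod's axis at the -x V head, 43 mm from stand_seat (same axes). The arbor's neck goes in this head, its rod in the other, nose toward +x, grip overhanging at -x, roller between the heads: the shoulder is then at x = +18 mm from here (play about 7 mm either way).
- offcut_2: Bystander: dark wooden block, 60 x 60 x 45 mm, origin under its middle. Leave it.
- screwdriver_yellow: Bystander: yellow-handled screwdriver lying, 29 x 165 x 28 mm, along its y. Leave it.
- offcut_3: Bystander: wooden offcut 32 x 130 x 32 mm, long along its y. Leave it.
- screwdriver_red: Bystander: red-handled screwdriver lying, 29 x 198 x 28 mm, along its y. Leave it.
- chisel_1: Bystander: chisel with wooden handle, 29 x 280 x 29 mm, long along its y. Leave it.
Mind the look-alikes: they are no part of the job. Leave any green or purple look-alike of the part that bears roller_center alone.

How it is judged:
By the outcome, as a careful person would: the job done as asked, in the order asked, and still so for the second after the job is handed in, with the robot touching nothing.
It also fails if it takes over 72 s, if anything falls off the work surface, if the arm or the gripper's body presses on something with over 40 N, if the wrist force passes 120 N, or if a joint passes its speed limit or range.

### The arm

A 6-joint arm with a two-finger parallel gripper is mounted at the origin on a cart in front of the work surface, level with it; the furniture and walls round the work are solid. World frame = base frame: x ahead of the robot, y to its left, z up, the work surface at z = 0. Lengths are in m, angles in rad, forces in N, time in s.
With the tool pointing down it reaches from about 0.3 to 0.775 m from the base axis. Payload 14.6 kg.
Tool frame: the origin (TCP) lies midway between the tips of the shut fingers; the grasp point (between the pads) lies 19 mm behind it (ctrl.pinch_z is the distance from the TCP to the grasp point, in m); z points along the fingers, y is the line along which they close (so a half turn about z gives the same grasp; the last joint's range is limited). The gripper opens to 94 mm and grips with 3 to 60 N. Pads are 16 mm wide; open, the fingers measure 119 mm over their backs; the gripper's body (75 mm by 177 mm) begins 78 mm behind the grasp point.
Start: joints at [-1.18, 0.3, 1.521, -0, 1.321, -0.067], TCP at [0.243, -0.493, 0.205] pointing down, gripper open.
Joint ranges: [-3.03, 3.03], [-0.79, 2.21], [0.23, 2.52], [-1.04, 4.18], [0, 3.07], [-2.55, 2.55]. Speed limits (rad/s): [2.22, 2.22, 2.57, 3.14, 3.14, 3.14].

### API

Orientations are given as [roll, pitch, yaw] about the fixed x, y, z axes, in that order (R = Rz(yaw) Ry(pitch) Rx(roll)).
In Python, from station import ctrl gives the robot as it stands.
- The arm moves only by the tool jog_arm, never from a script. Its argument "motion" is a list of rows, each a list of 7 numbers: the shift along the tool's x, y, z in m, then the turn, a rotation vector about the tool's x, y, z in rad, then the opening, from -1 (shut) to 1 (fully open). In form: [[tx, ty, tz, rx, ry, rz, gripper], ...]. A call has 1 to 5 rows; each row shifts and turns the commanded pose from where the row before left it, along the tool's axes as they then stand; what a row does not reach is not made up. A row lasts 1/10 s, in which the tool goes at most 50 mm and 8.59 degrees, less where a joint would pass 70% of its speed; a pose out of reach is approached as far as the arm can. A call is refused whole if a number of a shift passes 0.05 or a number of a turn 0.15, either way. A call with a gripper value outside its range is refused whole. The fingers move at their own pace and stop on an object; "squeeze" is the grip in N (left out, the last holds). Time passes only in rows, so rows that do not move let the fingers close. It gives the time, the measured TCP pose, the force, the opening and the grip force at its end, in the units of the state.
- ctrl.get_obs(): the state, without advancing time (a new reading comes with each control period).
- ctrl.camera(name): name is "scene" or "top"; returns the picture (480x640x3 uint8, red, green, blue); there is no depth.
- ctrl.camera_model(name): a dict with "intrinsics" (3x3 intrinsics, pixels), "rvec" (rotation vector, rad) and "tvec" (3), from world to camera coordinates, as OpenCV has them. Camera axes: x right, y down, z forward; pixel columns grow to the right and rows downward; lengths in m; the calibration is good to about 2 mm. A picture is of the moment at which its call begins. camera_model takes no time and is no camera call.
- ctrl.hand_in(): hands the job in; it is judged then, once.
The state is a dict: "time_s": time; "qpos": joint angles; "joint_vel": joint speeds; "tau": joint torques, N m; "ee_pos": TCP position; "eef_rot": TCP orientation; "force": force on the tool from outside, world axes, zero at the start; "moment": the same for the moment, N m; "grip_width": finger opening in m; "grip_force": force on a finger pad.
Only numpy, scipy, OpenCV 4.12 (cv2) and the standard library are available. Lean on these libraries where they do the work, as an engineer would, in place of code of your own. Each camera call takes 0.05 s, during which the arm holds its last target. There are 200 camera calls.

## Working session

There is one attempt and no reset: what is moved stays moved. The work goes in short steps, Python scripts to look and compute and a tool call to move; the robot and the scene stay as the last step left them, time stands still between calls to the robot, and variables do not carry over. Pictures are saved under pics/ and viewed, at most 10 in all, crops included, and the job is handed in when it is done.

Besides the shell and the picture viewer there is one more tool, called after "Emit:" as name(argument=value, ...), one argument or row to a line, values as JSON. jog_arm: Moves the arm, as the interface text tells. Its arguments: {"type":"object","properties":{"motion":{"type":"array"},"squeeze":{"type":"number"}},"required":["motion"]}

```bash
mkdir -p pics
cat > h.py <<'E'
import numpy as np, cv2
from station import ctrl
def snap(cam,fn,crop=None,scale=1):
    im=ctrl.camera(cam)[:,:,::-1]
    if crop: x0,y0,x1,y1=crop; im=im[y0:y1,x0:x1]
    cv2.imwrite('pics/'+fn,cv2.resize(im,None,fx=scale,fy=scale,interpolation=cv2.INTER_CUBIC))
def cm(c):
    m=ctrl.camera_model(c); K=np.array(m['intrinsics'],float); R=cv2.Rodrigues(np.array(m['rvec'],float))[0]; return K,R,np.array(m['tvec'],float).ravel()
def px2w(c,uv,z):
    K,R,t=cm(c); d=R.T@np.linalg.inv(K)@np.array([*uv,1.]); o=-R.T@t
    return o+d*(z-o[2])/d[2]
def w2px(c,p):
    K,R,t=cm(c); q=K@(R@np.array(p,float)+t); return q[:2]/q[2]
E
python3 - <<'E'
from h import *
snap('top','t0.png'); snap('scene','s0.png')
for c in('top','scene'):
    K,R,t=cm(c); print(c,K[0,0],(-R.T@t).round(3),R.round(2).tolist())
print(ctrl.get_obs(),ctrl.pinch_z)
E
```

```text
top 558.2792900191998 [0.527 0.036 1.266] [[0.02, -1.0, -0.0], [-1.0, -0.02, -0.07], [0.07, 0.0, -1.0]]
scene 550.0971559861003 [0.182 0.843 1.176] [[-0.87, -0.49, 0.01], [-0.38, 0.66, -0.65], [0.31, -0.57, -0.76]]
{'time_s': 0.1, 'qpos': array([-1.17961697e+00,  3.00389402e-01,  1.52153135e+00,  7.14637087e-06,
        1.32072037e+00, -6.65854607e-02]), 'joint_vel': array([ 8.96410117e-04, -6.32411059e-04, -1.67585324e-03,  1.90118655e-03,
        9.06335303e-05,  4.68368729e-04]), 'tau': array([ 1.87410777e-03, -5.32638073e+01, -3.53279829e+01,  7.09787942e-02,
        2.34825670e-02, -4.48585536e-05]), 'ee_pos': array([ 0.24298139, -0.49314214,  0.20495219]), 'eef_rot': array([-3.14054697e+00, -7.66678396e-05,  4.57763000e-01]), 'force': array([ 0.29891639, -0.59162488,  0.17101819]), 'moment': array([0.01516717, 0.02935136, 0.06209856]), 'grip_force': 0.0, 'grip_width': 0.09382221129778699} 0.0188
```

View pics/t0.png

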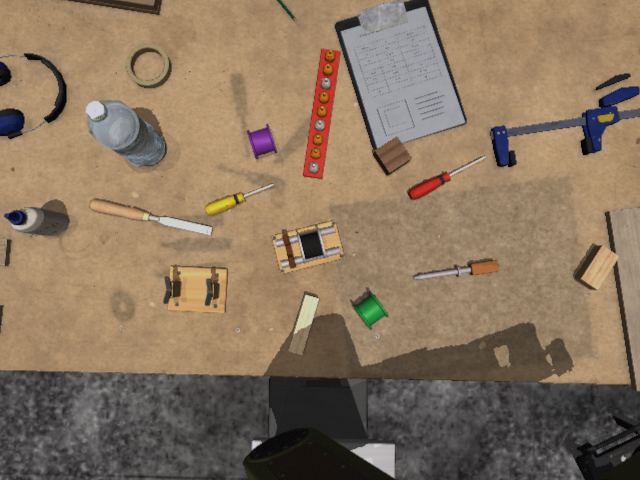

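View pics/s0.png

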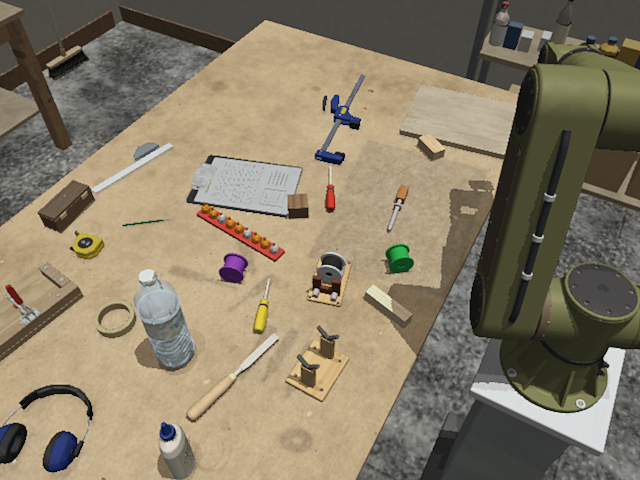

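Top view: the arbor is at (485,268) grip to (416,277) nose. The rest with the dark roller is at (308,246), with its stop at the left (288,250). The stand is at (197,289). Roller candidates are purple (262,140), green (369,309) and the dark one with aluminium flanges at (311,245); only the last lies on the rest and is neither green nor purple. I'll confirm in crops.

Run:
```python
from h import *
im=ctrl.camera('top')[:,:,::-1]
f=lambda a,s:cv2.resize(a,None,fx=s,fy=s,interpolation=cv2.INTER_CUBIC)
a=f(im[215:275,265:365],8); b=f(im[250:290,405:505],8)
c=f(im[255:325,150:250],8)
cv2.imwrite('pics/a.png',a[:480]); cv2.imwrite('pics/b.png',np.vstack([b])) ; cv2.imwrite('pics/c.png',c)
```

```text
(no output)
```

View pics/a.png

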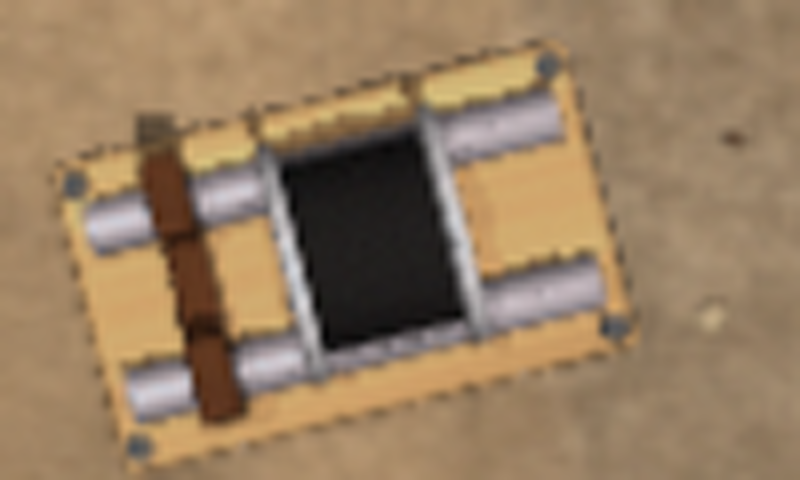

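View pics/b.png

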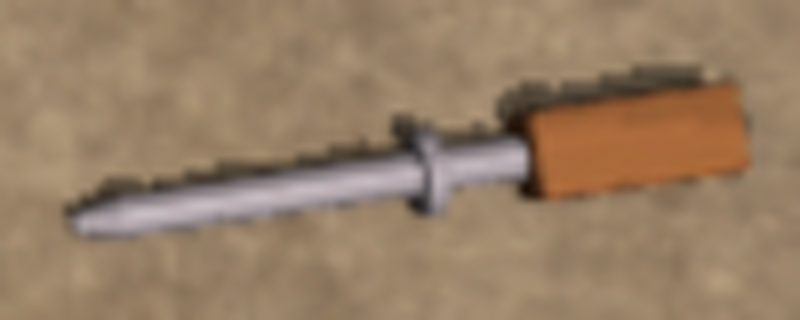

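View pics/c.png

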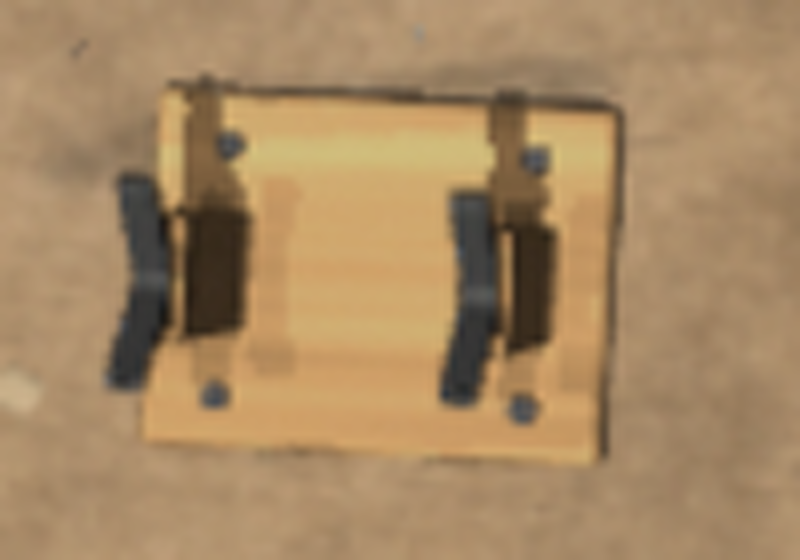

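```bash
cat > meas.py <<'E'
from h import *
def P(off,x,y,z): return px2w('top',((x+.5)/8-.5+off[0],(y+.5)/8-.5+off[1]),z)
def show(n,a,b=None):
    print(n,a.round(4), '' if b is None else 'to %s yaw %.2f len %.4f'%(b.round(4),np.degrees(np.arctan2(b[1]-a[1],b[0]-a[0])),np.linalg.norm(b-a)))
A=(265,215);B=(405,250);C=(150,255)
g=np.mean([P(B,x,y,.026) for x,y in((530,112),(542,196),(738,85),(748,165))],0)
show('grip->nose',g,P(B,75,222,.013)); show('neck->nose',P(B,528,157,.019),P(B,110,215,.019))
show('gripedges',P(B,739,125,.026),P(B,536,154,.026))
show('collar',P(B,430,172,.013))
bc=[P(A,x,y,.01) for x,y in((55,165),(555,40),(632,345),(130,468))]
show('board c',np.mean(bc,0)); show('e1',bc[1],bc[0]);show('e2',bc[2],bc[3])
f=[P(A,x,y,.051) for x,y in((267,160),(322,370),(422,110),(482,332))]
show('roller',np.mean(f,0)); show('axis',(f[2]+f[3])/2,(f[0]+f[1])/2); show('flange',f[1],f[0]);show('flange',f[3],f[2])
show('railA',P(A,560,115,.026),P(A,90,225,.026)); show('railB',P(A,600,285,.026),P(A,130,395,.026))
show('stand notch',P(C,480,293,.0915),P(C,148,278,.0915))
show('stand tips',(P(C,472,195,.118)+P(C,461,400,.118))/2,(P(C,137,180,.118)+P(C,126,383,.118))/2)
sc=[P(C,x,y,.012) for x,y in((165,90),(618,108),(600,460),(147,437))]
show('board',np.mean(sc,0)); show('e',sc[1],sc[0]);show('e',sc[2],sc[3])
E
python3 meas.py
```

```text
grip->nose [ 0.5426 -0.3478  0.026 ] to [ 0.5162 -0.1942  0.013 ] yaw 99.76 len 0.1564
neck->nose [ 0.5371 -0.319   0.019 ] to [ 0.5184 -0.2028  0.019 ] yaw 99.16 len 0.1177
gripedges [ 0.5472 -0.3753  0.026 ] to [ 0.538  -0.3192  0.026 ] yaw 99.39 len 0.0569
collar [ 0.5324 -0.2933  0.013 ] 
board c [0.5803 0.0456 0.01  ] 
e1 [ 0.6421 -0.0128  0.01  ] to [0.6036 0.1274 0.01  ] yaw 105.36 len 0.1454
e2 [ 0.5566 -0.0362  0.01  ] to [0.5189 0.104  0.01  ] yaw 105.04 len 0.1452
roller [0.5818 0.0372 0.051 ] 
axis [0.5883 0.0159 0.051 ] to [0.5753 0.0585 0.051 ] yaw 106.91 len 0.0445
flange [0.5469 0.0503 0.051 ] to [0.6038 0.0666 0.051 ] yaw 16.01 len 0.0592
flange [0.5582 0.007  0.051 ] to [0.6184 0.0247 0.051 ] yaw 16.33 len 0.0627
railA [ 0.6197 -0.014   0.026 ] to [0.5862 0.116  0.026 ] yaw 104.48 len 0.1343
railB [ 0.5727 -0.0261  0.026 ] to [0.5392 0.1037 0.026 ] yaw 104.45 len 0.1340
stand notch [0.4782 0.248  0.0915] to [0.4801 0.3352 0.0915] yaw 88.73 len 0.0872
stand tips [0.4781 0.2466 0.118 ] to [0.4802 0.3326 0.118 ] yaw 88.58 len 0.0860
board [0.4797 0.2898 0.012 ] 
e [0.5274 0.2254 0.012 ] to [0.5296 0.3527 0.012 ] yaw 89.02 len 0.1273
e [0.4293 0.2272 0.012 ] to [0.4328 0.3539 0.012 ] yaw 88.42 len 0.1268
```

Confirmed: the roller on the rest has a black drum with aluminium flanges, at (311,245). The purple and green ones are look-alikes. Now I turn to the arbor's heading.

Emit:
jog_arm(
  motion=[
    [0, 0, 0, 0, 0, -0.142, 1],
    [0, 0, 0, 0, 0, -0.142, 1],
    [0, 0, 0, 0, 0, -0.142, 1],
    [0, 0, 0, 0, 0, -0.142, 1],
    [0, 0, 0, 0, 0, -0.142, 1],
  ],
)

```text
time_s: 0.65
ee_pos: [0.243, -0.4932, 0.2052]
eef_rot: [-3.141, -0.0, 1.174]
force: [0.4, 0.6, 0.7]
grip_width: 0.094
grip_force: 0.0
```

Emit:
jog_arm(
  motion=[
    [0, 0, 0, 0, 0, -0.142, 1],
    [0, 0, 0, 0, 0, -0.142, 1],
    [0, 0, 0, 0, 0, -0.142, 1],
    [0, 0, 0, 0, 0, -0.142, 1],
    [0, 0, 0, 0, 0, 0, 1],
  ],
)

```text
time_s: 1.15
ee_pos: [0.243, -0.4932, 0.2052]
eef_rot: [-3.141, -0.001, 1.738]
force: [-0.3, 0.4, 0.5]
grip_width: 0.0941
grip_force: 0.0
```

```bash
cat > plan.py <<'E'
import sys
from h import *
from scipy.spatial.transform import Rotation as Ro
def plan(x,y,z,yaw):
    o=ctrl.get_obs(); p=np.array(o['ee_pos']); R=Ro.from_euler('xyz',o['eef_rot'])
    T=Ro.from_euler('xyz',[np.pi,0,np.radians(yaw)])
    print('at',p.round(4),'rpy deg',np.degrees(o['eef_rot']).round(2),'F',np.round(o['force'],1),'w',round(o['grip_width'],4),'t',o['time_s'])
    print('shift',(R.inv().apply(np.array([x,y,z])-p)).round(4),'turn',(R.inv()*T).as_rotvec().round(4))
if __name__=='__main__': plan(*map(float,sys.argv[1:5]))
E
python3 plan.py .5415 -.337 .12 99.4
```

```text
at [ 0.243  -0.4932  0.2052] rpy deg [-1.7999e+02 -3.0000e-02  9.9590e+01] F [-0.3  0.4  0.5] w 0.0941 t 1.15
shift [0.1043 0.3203 0.0852] turn [-0.0001 -0.0005  0.0034]
```

Emit:
jog_arm(
  motion=[
    [0.013, 0.04, 0.0106, 0, 0, 0.0034, 1],
    [0.013, 0.04, 0.0106, 0, 0, 0, 1],
    [0.013, 0.04, 0.0106, 0, 0, 0, 1],
    [0.013, 0.04, 0.0106, 0, 0, 0, 1],
    [0.013, 0.04, 0.0106, 0, 0, 0, 1],
  ],
)

```text
time_s: 1.65
ee_pos: [0.4313, -0.3959, 0.1519]
eef_rot: [-3.142, -0.0, 1.727]
force: [0.3, -0.5, -0.4]
grip_width: 0.0939
grip_force: 0.0
```

Emit:
jog_arm(
  motion=[
    [0.013, 0.04, 0.0106, 0, 0, 0, 1],
    [0.013, 0.04, 0.0106, 0, 0, 0, 1],
    [0.013, 0.04, 0.0106, 0, 0, 0, 1],
    [0, 0, 0, 0, 0, 0, 1],
    [0, 0, 0, 0, 0, 0, 1],
  ],
)

```text
time_s: 2.15
ee_pos: [0.5423, -0.3385, 0.1199]
eef_rot: [-3.141, -0.001, 1.73]
force: [-0.5, -0.5, 0.7]
grip_width: 0.0938
grip_force: 0.0
```

Run:
```python
from h import *
from plan import plan
plan(.5415,-.337,.003,99.4)
im=ctrl.camera('top')[:,:,::-1]; im2=ctrl.camera('scene')[:,:,::-1]
u=w2px('scene',(.5415,-.337,.02)); print(u,w2px('top',(.5415,-.337,.02)))
f=lambda a,s:cv2.resize(a,None,fx=s,fy=s,interpolation=cv2.INTER_CUBIC)
x,y=u.astype(int)
cv2.imwrite('pics/d.png',np.vstack([f(im[225:285,395:515],5),f(im2[y-30:y+30,x-60:x+60],5)])[:600])
```

```text
at [ 0.5423 -0.3385  0.1199] rpy deg [-1.7994e+02 -4.0000e-02  9.9140e+01] F [-0.5 -0.5  0.7] w 0.0938 t 2.15
shift [ 0.0015 -0.0004  0.1169] turn [-0.001  -0.0008 -0.0045]
[401.93214022 195.03748556] [478.81126032 267.40588225]
```

View pics/d.png

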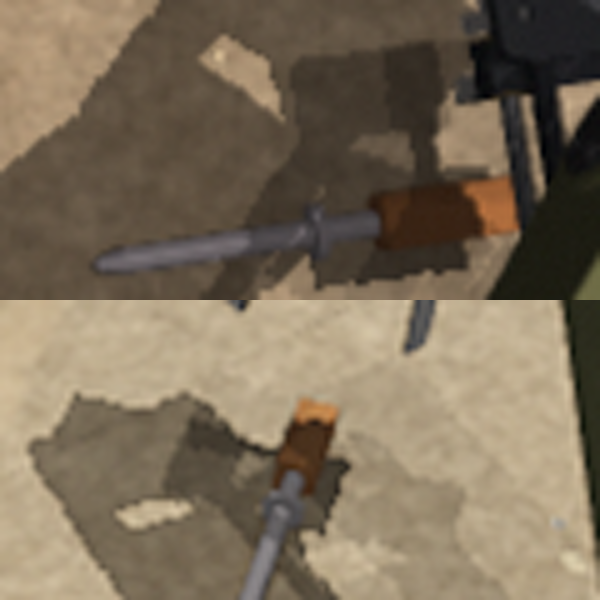

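The arbor is undisturbed: grip at about (478,267) in the top view, under the open fingers. I descend and grip.

Emit:
jog_arm(
  motion=[
    [0.0015, 0, 0.03, 0, 0, -0.0045, 1],
    [0, 0, 0.03, 0, 0, 0, 1],
    [0, 0, 0.03, 0, 0, 0, 1],
    [0, 0, 0.016, 0, 0, 0, 1],
    [0, 0, 0.01, 0, 0, 0, 1],
  ],
)

```text
time_s: 2.75
ee_pos: [0.5412, -0.3382, 0.004]
eef_rot: [-3.141, -0.0, 1.735]
force: [0.0, 0.2, 0.3]
grip_width: 0.0941
grip_force: 0.0
```

Emit:
jog_arm(
  motion=[
    [0, 0, 0, 0, 0, 0, 1],
    [0, 0, 0, 0, 0, 0, -1],
    [0, 0, 0, 0, 0, 0, -1],
    [0, 0, 0, 0, 0, 0, -1],
    [0, 0, 0, 0, 0, 0, -1],
  ],
  squeeze=15,
)

```text
time_s: 3.25
ee_pos: [0.5421, -0.3377, 0.0053]
eef_rot: [3.141, 0.001, 1.737]
force: [-0.1, -0.2, -0.1]
grip_width: 0.0653
grip_force: 0.0
```

Emit:
jog_arm(
  motion=[
    [0, 0, 0, 0, 0, 0, -1],
    [0, 0, 0, 0, 0, 0, -1],
    [0, 0, 0, 0, 0, 0, -1],
    [0, 0, 0, 0, 0, 0, -1],
    [0, 0, 0, 0, 0, 0, -1],
  ],
  squeeze=55,
)

```text
time_s: 3.75
ee_pos: [0.5419, -0.3376, 0.0046]
eef_rot: [3.142, 0.0, 1.737]
force: [0.6, -0.3, -0.5]
grip_width: 0.0257
grip_force: 48.5
```

Emit:
jog_arm(
  motion=[
    [0, 0, -0.02, 0, 0, 0, -1],
    [0, 0, -0.04, 0, 0, 0, -1],
    [0, 0, -0.04, 0, 0, 0, -1],
    [0, 0, -0.03, 0, 0, 0, -1],
    [0, 0, 0, 0, 0, -0.05, -1],
  ],
)

```text
time_s: 4.25
ee_pos: [0.5433, -0.3386, 0.1396]
eef_rot: [3.137, 0.005, 1.787]
force: [0.1, -0.7, -1.6]
grip_width: 0.0254
grip_force: 55.0
```

Emit:
jog_arm(
  motion=[
    [0, 0, 0, 0, 0, -0.046, -1],
    [0, 0, 0, 0, 0, 0, -1],
    [0, 0, 0, 0, 0, 0, -1],
  ],
)

```text
time_s: 4.55
ee_pos: [0.5417, -0.3375, 0.1343]
eef_rot: [-3.141, -0.0, 1.832]
force: [-0.2, 0.2, -1.1]
grip_width: 0.0256
grip_force: 55.0
```

```bash
python3 plan.py .633 -.156 .12 104.9
```

```text
at [ 0.5417 -0.3375  0.1343] rpy deg [-1.7998e+02 -2.0000e-02  1.0494e+02] F [-0.2  0.2 -1.1] w 0.0256 t 4.55
shift [0.1519 0.135  0.0143] turn [-0.0004 -0.0004  0.0007]
```

Emit:
jog_arm(
  motion=[
    [0.03, 0.027, 0, 0, 0, 0, -1],
    [0.03, 0.027, 0, 0, 0, 0, -1],
    [0.03, 0.027, 0, 0, 0, 0, -1],
    [0.03, 0.027, 0.004, 0, 0, 0, -1],
    [0.03, 0.027, 0.01, 0, 0, 0, -1],
  ],
)

```text
time_s: 5.05
ee_pos: [0.6343, -0.1563, 0.1211]
eef_rot: [3.14, 0.001, 1.831]
force: [0.2, -1.0, -2.8]
grip_width: 0.0258
grip_force: 55.0
```

Emit:
jog_arm(
  motion=[
    [0, 0, 0.03, 0, 0, 0, -1],
    [0, 0, 0.03, 0, 0, 0, -1],
    [0, 0, 0.0177, 0, 0, 0, -1],
    [0, 0, 0, 0, 0, 0, -1],
    [0, 0, 0, 0, 0, 0, -1],
  ],
)

```text
time_s: 5.55
ee_pos: [0.6336, -0.1579, 0.0435]
eef_rot: [3.141, 0.0, 1.832]
force: [-0.0, -1.1, -0.7]
grip_width: 0.0257
grip_force: 55.0
```

Run:
```python
from h import *
from plan import plan
plan(.633,-.156,.0423,104.9)
im=ctrl.camera('top')[:,:,::-1]; im2=ctrl.camera('scene')[:,:,::-1]
f=lambda a,s:cv2.resize(a,None,fx=s,fy=s,interpolation=cv2.INTER_CUBIC)
u=w2px('scene',(.588,.013,.051)).astype(int);print(u)
x,y=u
cv2.imwrite('pics/e.png',np.vstack([f(im[210:275,265:395],6)[:300],f(im2[y-30:y+20,x-70:x+60],6)])[:600])
print('crop2 origin',x-70,y-30)
```

```text
at [ 0.6336 -0.1579  0.0435] rpy deg [179.99   0.   104.98] F [-0.  -1.1 -0.7] w 0.0257 t 5.55
shift [ 0.002  -0.0001  0.0012] turn [0.0002 0.0001 0.0014]
[334 260]
crop2 origin 264 230
```

View pics/e.png

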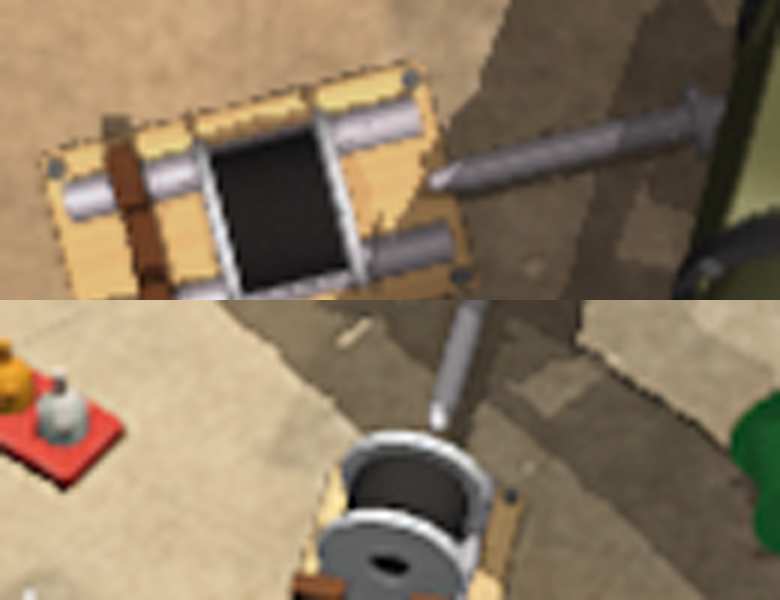

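Run:
```python
from h import *
s=lambda x,y:(265+(x+.5)/6-.5,210+(y+.5)/6-.5)
q=lambda x,y:(264+(x+.5)/6-.5,230+(y-300+.5)/6-.5)
tip=px2w('top',s(436,183),.051); mid=px2w('top',s(615,136),.051)
rc=px2w('top',(311.2,244.9),.051)
d=np.array([np.cos(np.radians(104.9)),np.sin(np.radians(104.9)),0]); n=np.array([d[1],-d[0],0])
print('rod yaw',np.degrees(np.arctan2(*(tip-mid)[1::-1])))
for nm,p in(('tip',tip),('mid',mid),('roller',rc),('tip scene',px2w('scene',q(440,415),.051)),('far bore scene',px2w('scene',q(390,564),.051)),('tcp',np.array([.6336,-.1579,.051]))):
    print(nm,p.round(4),'along',round((p-rc)@d,4),'lat',round((p-rc)@n,4))
# expected pixels
for p in (rc+.025*d,): print('exp far bore px',w2px('scene',p), 'seen',q(390,564))
t=np.array([.6336,-.1579,.051])+.145*d; print('exp tip top',w2px('top',t),s(436,183),'scene',w2px('scene',t),q(440,415))
```

```text
rod yaw 106.00624138086431
tip [ 0.5936 -0.0193  0.051 ] along -0.0577 lat -0.0032
mid [ 0.6122 -0.0841  0.051 ] along -0.125 lat -0.0019
roller [0.5819 0.0372 0.051 ] along 0.0 lat 0.0
tip scene [ 0.6008 -0.027   0.051 ] along -0.0669 lat 0.0018
far bore scene [0.5798 0.0586 0.051 ] along 0.0212 lat 0.0035
tcp [ 0.6336 -0.1579  0.051 ] along -0.2018 lat -0.0002
exp far bore px [329.57092902 274.96706566] seen (328.5833333333333, 273.5833333333333)
exp tip top [336.55924198 238.84149393] (337.25, 240.08333333333334) scene [336.77832051 251.63350681] (336.9166666666667, 248.75)
```

The top view shows the nose tip at about (337,240) and the roller at (311,245). The scene view shows the tip at (337,249) and the far bore at (329,274). The lateral fit needs refining, so I'll segment rod and drum numerically in the same picture.

```bash
cat > seg.py <<'E'
from h import *
im=ctrl.camera('top')[:,:,::-1].copy(); hsv=cv2.cvtColor(im,cv2.COLOR_BGR2HSV)
def sub(m):
    n,l,s,c=cv2.connectedComponentsWithStats(m.astype(np.uint8)); k=1+np.argmax(s[1:,4]); return np.argwhere(l==k)[:,::-1].astype(np.float32)
def box(x0,y0,x1,y1):
    b=np.zeros(im.shape[:2],bool); b[y0:y1,x0:x1]=1; return b
rod=sub((hsv[...,1]<70)&box(325,215,385,252)&(hsv[...,2]>40)); drum=sub((hsv[...,2]<50)&box(285,225,335,265))
print(len(rod),len(drum),rod.min(0),rod.max(0),drum.min(0),drum.max(0))
rot=cv2.minAreaRect(drum); print('drum',rot)
d=np.array([np.cos(np.radians(104.9)),np.sin(np.radians(104.9)),0]); n=np.array([d[1],-d[0],0])
rc=px2w('top',rot[0],.051); rm=px2w('top',drum.mean(0),.051); print('drum c',rc.round(4),rm.round(4))
for u in range(int(rod[:,0].min()),int(rod[:,0].max()),5):
    s=rod[(rod[:,0]>=u)&(rod[:,0]<u+5)]
    p=px2w('top',s.mean(0),.051); print(u,len(s),'along %.4f lat %.4f'%((p-rm)@d,(p-rm)@n))
E
python3 seg.py
```

```text
348 421 [336. 223.] [384. 241.] [300. 232.] [322. 258.]
drum ((310.91180419921875, 244.64706420898438), (23.525955200195312, 17.46256446838379), 75.96376037597656)
drum c [0.5824 0.0378 0.051 ] [0.5823 0.0378 0.051 ]
336 20 along -0.0614 lat -0.0024
341 34 along -0.0715 lat -0.0025
346 35 along -0.0826 lat -0.0028
351 35 along -0.0938 lat -0.0028
356 35 along -0.1050 lat -0.0028
361 35 along -0.1162 lat -0.0028
366 35 along -0.1274 lat -0.0028
371 34 along -0.1388 lat -0.0022
376 43 along -0.1511 lat -0.0004
381 42 along -0.1593 lat -0.0039
```

Emit:
jog_arm(
  motion=[
    [0, 0.0028, 0.0005, 0, 0, 0, -1],
    [0.01, 0, 0, 0, 0, 0, -1],
    [0.01, 0, 0, 0, 0, 0, -1],
    [0, 0, 0, 0, 0, 0, -1],
    [0, 0, 0, 0, 0, 0, -1],
  ],
)

```text
time_s: 6.2
ee_pos: [0.6309, -0.1373, 0.0426]
eef_rot: [3.141, 0.0, 1.834]
force: [-0.5, -0.5, -1.1]
grip_width: 0.0255
grip_force: 55.0
```

```bash
sed -i 's/box(325,215,385,252)/box(326,215,372,252)/' seg.py; python3 seg.py; python3 plan.py .633 -.156 .0423 104.9
```

```text
296 424 [327. 224.] [371. 242.] [300. 232.] [322. 258.]
drum ((311.0000305175781, 245.0), (24.25356101989746, 17.46256446838379), 75.96376037597656)
drum c [0.5816 0.0376 0.051 ] [0.5822 0.0377 0.051 ]
327 17 along -0.0415 lat -0.0005
332 28 along -0.0513 lat -0.0003
337 31 along -0.0630 lat -0.0001
342 34 along -0.0739 lat -0.0003
347 34 along -0.0852 lat -0.0003
352 34 along -0.0965 lat -0.0004
357 36 along -0.1076 lat -0.0004
362 34 along -0.1190 lat -0.0004
367 48 along -0.1314 lat 0.0014
at [ 0.631  -0.1376  0.0426] rpy deg [1.7999e+02 1.0000e-02 1.0504e+02] F [-0.7 -0.4 -1.8] w 0.025 t 6.25
shift [-0.0183 -0.0028  0.0003] turn [0.0002 0.0002 0.0024]
```

Emit:
jog_arm(
  motion=[
    [0.005, 0.0003, 0, 0, 0, 0, -1],
    [0.005, 0, 0, 0, 0, 0, -1],
    [0.005, 0, 0, 0, 0, 0, -1],
    [0.005, 0, 0, 0, 0, 0, -1],
    [0, 0, 0, 0, 0, 0, -1],
  ],
)

```text
time_s: 6.75
ee_pos: [0.6259, -0.1176, 0.0425]
eef_rot: [-3.142, -0.0, 1.834]
force: [0.2, 0.7, -1.9]
grip_width: 0.0258
grip_force: 55.0
```

Emit:
jog_arm(
  motion=[
    [0.005, 0, 0, 0, 0, 0, -1],
    [0.005, 0, 0, 0, 0, 0, -1],
    [0, 0, 0, 0, 0, 0, -1],
  ],
)

```text
time_s: 7.05
ee_pos: [0.6233, -0.108, 0.0425]
eef_rot: [-3.142, -0.0, 1.833]
force: [0.8, -0.2, -1.4]
grip_width: 0.0256
grip_force: 55.0
```

```bash
python3 seg.py | head -3; python3 plan.py .633 -.156 .0423 104.9
```

```text
223 433 [326. 228.] [359. 244.] [300. 232.] [322. 258.]
drum ((311.1470947265625, 245.08822631835938), (24.496097564697266, 17.705097198486328), 75.96376037597656)
drum c [0.5814 0.0373 0.051 ] [0.5817 0.0375 0.051 ]
at [ 0.6234 -0.1084  0.0425] rpy deg [-180.      0.    105.04] F [-0.3 -0.1 -1.2] w 0.0255 t 7.1
shift [-0.0485 -0.0031  0.0002] turn [-0.      0.      0.0025]
```

The nose is in the mouth with no contact force, so I continue.

Emit:
jog_arm(
  motion=[
    [0.005, 0, 0, 0, 0, 0, -1],
    [0.005, 0, 0, 0, 0, 0, -1],
    [0.005, 0, 0, 0, 0, 0, -1],
    [0.005, 0, 0, 0, 0, 0, -1],
    [0.005, 0, 0, 0, 0, 0, -1],
  ],
)

```text
time_s: 7.6
ee_pos: [0.6169, -0.0842, 0.0425]
eef_rot: [3.141, 0.0, 1.833]
force: [0.4, -2.4, -1.5]
grip_width: 0.0257
grip_force: 55.0
```

Emit:
jog_arm(
  motion=[
    [0.005, 0, 0, 0, 0, 0, -1],
    [0.005, 0, 0, 0, 0, 0, -1],
    [0.005, 0, 0, 0, 0, 0, -1],
    [0.005, 0, 0, 0, 0, 0, -1],
    [0, 0, 0, 0, 0, 0, -1],
  ],
)

```text
time_s: 8.1
ee_pos: [0.6116, -0.0646, 0.0425]
eef_rot: [3.142, -0.0, 1.833]
force: [0.4, -0.0, -0.8]
grip_width: 0.0256
grip_force: 55.0
```

```bash
python3 seg.py | head -3; python3 plan.py .633 -.156 .0423 104.9
```

```text
92 442 [351. 241.] [371. 250.] [291. 234.] [313. 260.]
drum ((302.29412841796875, 247.17649841308594), (25.223703384399414, 17.947635650634766), 75.96376037597656)
drum c [0.5765 0.0565 0.051 ] [0.5763 0.0568 0.051 ]
at [ 0.6116 -0.0646  0.0424] rpy deg [-1.7999e+02 -4.0000e-02  1.0503e+02] F [-1.2  1.2 -1.2] w 0.0256 t 8.15
shift [-0.0938 -0.003   0.    ] turn [-0.0002 -0.0006  0.0024]
```

The roller has been dragged 20 mm. I continue until the stop is felt.

Emit:
jog_arm(
  motion=[
    [0.004, 0, 0, 0, 0, 0, -1],
    [0.004, 0, 0, 0, 0, 0, -1],
    [0.004, 0, 0, 0, 0, 0, -1],
    [0.004, 0, 0, 0, 0, 0, -1],
    [0.004, 0, 0, 0, 0, 0, -1],
  ],
)

```text
time_s: 8.65
ee_pos: [0.6067, -0.0462, 0.0425]
eef_rot: [3.141, 0.001, 1.833]
force: [0.5, -5.3, -0.7]
grip_width: 0.0256
grip_force: 55.0
```

Emit:
jog_arm(
  motion=[
    [0.004, 0, 0, 0, 0, 0, -1],
    [0.004, 0, 0, 0, 0, 0, -1],
    [0.004, 0, 0, 0, 0, 0, -1],
    [0.004, 0, 0, 0, 0, 0, -1],
    [0.004, 0, 0, 0, 0, 0, -1],
  ],
)

```text
time_s: 9.15
ee_pos: [0.6015, -0.0269, 0.0425]
eef_rot: [3.141, 0.001, 1.833]
force: [0.9, -4.9, -1.2]
grip_width: 0.0258
grip_force: 55.0
```

```bash
python3 seg.py | head -3; python3 plan.py .633 -.156 .0423 104.9
```

```text
26 455 [331. 248.] [340. 251.] [291. 234.] [313. 261.]
drum ((302.4130859375, 247.25572204589844), (25.194326400756836, 18.437667846679688), 76.75948333740234)
drum c [0.5763 0.0562 0.051 ] [0.5764 0.0566 0.051 ]
at [ 0.6013 -0.0263  0.0425] rpy deg [1.7999e+02 3.0000e-02 1.0502e+02] F [ 0.1 -2.1 -1.1] w 0.0257 t 9.2
shift [-0.1335 -0.003   0.0003] turn [0.0001 0.0005 0.0021]
```

Emit:
jog_arm(
  motion=[
    [0.003, 0, 0, 0, 0, 0, -1],
    [0.003, 0, 0, 0, 0, 0, -1],
    [0.002, 0, 0, 0, 0, 0, -1],
    [0.001, 0, 0, 0, 0, 0, -1],
  ],
)

```text
time_s: 9.6
ee_pos: [0.5991, -0.0182, 0.0425]
eef_rot: [3.141, 0.001, 1.833]
force: [0.8, -5.3, -1.3]
grip_width: 0.0258
grip_force: 55.0
```

Emit:
jog_arm(
  motion=[
    [0.001, 0, 0, 0, 0, 0, -1],
    [0.001, 0, 0, 0, 0, 0, -1],
  ],
)

```text
time_s: 9.8
ee_pos: [0.5986, -0.0164, 0.0425]
eef_rot: [3.141, 0.001, 1.833]
force: [1.4, -5.7, -1.4]
grip_width: 0.0252
grip_force: 55.0
```

Emit:
jog_arm(
  motion=[
    [0.001, 0, 0, 0, 0, 0, -1],
  ],
)

```text
time_s: 9.9
ee_pos: [0.5984, -0.0154, 0.0425]
eef_rot: [3.141, 0.001, 1.833]
force: [1.6, -5.8, -0.8]
grip_width: 0.0253
grip_force: 55.0
```

Emit:
jog_arm(
  motion=[
    [0.001, 0, 0, 0, 0, 0, -1],
  ],
)

```text
time_s: 10.0
ee_pos: [0.5982, -0.0145, 0.0425]
eef_rot: [3.141, 0.001, 1.833]
force: [1.1, -6.9, -1.1]
grip_width: 0.0253
grip_force: 55.0
```

Emit:
jog_arm(
  motion=[
    [0.001, 0, 0, 0, 0, 0, -1],
  ],
)

```text
time_s: 10.1
ee_pos: [0.5982, -0.0143, 0.0427]
eef_rot: [3.141, 0.002, 1.833]
force: [2.6, -15.7, -0.8]
grip_width: 0.0257
grip_force: 55.0
```

Emit:
jog_arm(
  motion=[
    [0.0007, 0, 0, 0, 0, 0, -1],
  ],
)

```text
time_s: 10.2
ee_pos: [0.5982, -0.0142, 0.0427]
eef_rot: [3.141, 0.003, 1.833]
force: [4.2, -19.1, -1.7]
grip_width: 0.0255
grip_force: 55.0
```

Emit:
jog_arm(
  motion=[
    [0.0007, 0, 0, 0, 0, 0, -1],
  ],
)

```text
time_s: 10.3
ee_pos: [0.5982, -0.0142, 0.0428]
eef_rot: [3.14, 0.004, 1.833]
force: [5.4, -23.5, -2.4]
grip_width: 0.0253
grip_force: 55.0
```

Home: 24 N against a firm stop, at the expected depth. I back off and lift.

Emit:
jog_arm(
  motion=[
    [-0.0024, 0, 0, 0, 0, 0, -1],
    [-0.003, 0, 0, 0, 0, 0, -1],
    [-0.003, 0, 0, 0, 0, 0, -1],
    [-0.003, 0, 0, 0, 0, 0, -1],
    [0, 0, 0, 0, 0, 0, -1],
  ],
  squeeze=60,
)

```text
time_s: 10.8
ee_pos: [0.6004, -0.0229, 0.0424]
eef_rot: [-3.142, -0.0, 1.833]
force: [0.3, -0.6, -0.7]
grip_width: 0.0253
grip_force: 60.0
```

Emit:
jog_arm(
  motion=[
    [0, 0, -0.003, 0, 0, 0, -1],
    [0, 0, -0.006, 0, 0, 0, -1],
    [0, 0, -0.01, 0, 0, 0, -1],
    [0, 0, -0.015, 0, 0, 0, -1],
    [0, 0, -0.015, 0, 0, 0, -1],
  ],
)

```text
time_s: 11.3
ee_pos: [0.6005, -0.0227, 0.0932]
eef_rot: [3.141, 0.0, 1.833]
force: [-0.4, -0.8, -3.7]
grip_width: 0.0255
grip_force: 60.0
```

Emit:
jog_arm(
  motion=[
    [0, 0, -0.015, 0, 0, 0, -1],
    [0, 0, -0.015, 0, 0, 0, -1],
    [0, 0, -0.015, 0, 0, 0, -1],
    [0, 0, -0.01, 0, 0, 0, -1],
    [0, 0, 0, 0, 0, 0, -1],
  ],
)

```text
time_s: 11.8
ee_pos: [0.601, -0.0227, 0.1482]
eef_rot: [3.139, 0.001, 1.833]
force: [0.5, -0.4, -3.5]
grip_width: 0.0257
grip_force: 60.0
```

Run:
```python
from h import *
from plan import plan
plan(.48,.215,.16,88.7)
im=ctrl.camera('top')[:,:,::-1]; im2=ctrl.camera('scene')[:,:,::-1]
f=lambda a,s:cv2.resize(a,None,fx=s,fy=s,interpolation=cv2.INTER_CUBIC)
x,y=w2px('scene',(.585,.035,.15)).astype(int)
cv2.imwrite('pics/g.png',np.vstack([f(im[215:275,265:365],6)[:300],f(im2[y-30:y+20,x-50:x+50],6)]))
print(x-50,y-30)
```

```text
at [ 0.601  -0.0227  0.1482] rpy deg [1.7987e+02 5.0000e-02 1.0502e+02] F [ 0.5 -0.4 -3.5] w 0.0257 t 11.8
shift [ 0.261  -0.0552 -0.0122] turn [0.0024 0.0005 0.2848]
282 211
```

View pics/g.png

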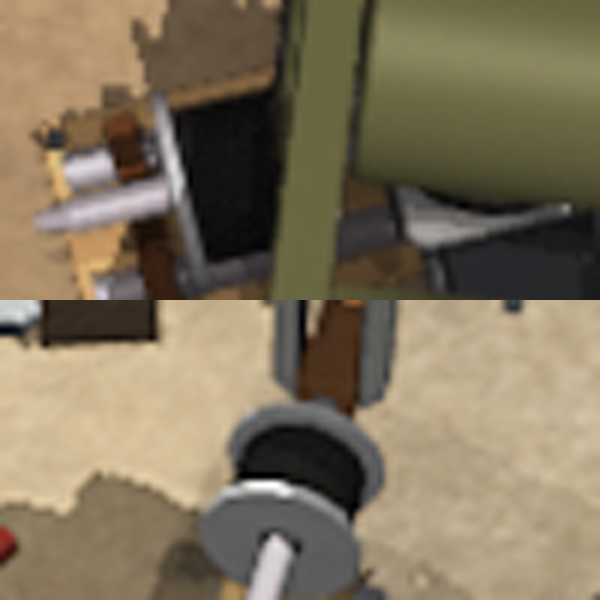

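The roller sits on the arbor with the collar at its flange, nose out about 45 mm (tip at about (271,251) in the top view). I carry it to the stand.

Emit:
jog_arm(
  motion=[
    [0, 0, -0.006, 0, 0, 0.05, -1],
    [0, 0, -0.006, 0, 0, 0.08, -1],
    [0, 0, 0, 0, 0, 0.08, -1],
    [0, 0, 0, 0, 0, 0.075, -1],
    [0, 0, 0, 0, 0, 0, -1],
  ],
)

```text
time_s: 12.4
ee_pos: [0.6, -0.0227, 0.1575]
eef_rot: [-3.14, -0.0, 1.547]
force: [-0.9, -0.2, -3.0]
grip_width: 0.0256
grip_force: 60.0
```

```bash
python3 plan.py .4796 .218 .16 88.7
```

```text
at [ 0.6    -0.0227  0.1575] rpy deg [-1.799e+02 -1.000e-02  8.862e+01] F [-0.9 -0.2 -3. ] w 0.0256 t 12.4
shift [ 0.2377 -0.1262 -0.0023] turn [-0.0017 -0.0001 -0.0015]
```

Emit:
jog_arm(
  motion=[
    [0.012, -0.0065, -0.0023, 0, 0, 0, -1],
    [0.023, -0.0122, 0, 0, 0, 0, -1],
    [0.025, -0.0132, 0, 0, 0, 0, -1],
    [0.025, -0.0132, 0, 0, 0, 0, -1],
    [0.025, -0.0133, 0, 0, 0, 0, -1],
  ],
)

```text
time_s: 12.9
ee_pos: [0.5433, 0.0902, 0.1606]
eef_rot: [-3.141, -0.0, 1.55]
force: [0.4, 0.1, -3.4]
grip_width: 0.0254
grip_force: 60.0
```

Emit:
jog_arm(
  motion=[
    [0.025, -0.0133, 0, 0, 0, 0, -1],
    [0.025, -0.0133, 0, 0, 0, 0, -1],
    [0.025, -0.0133, 0, 0, 0, 0, -1],
    [0.025, -0.0133, 0, 0, 0, 0, -1],
    [0.016, -0.0085, 0, 0, 0, 0, -1],
  ],
)

```text
time_s: 13.4
ee_pos: [0.4838, 0.2079, 0.1607]
eef_rot: [-3.141, -0.0, 1.551]
force: [-0.1, 0.5, -3.4]
grip_width: 0.0255
grip_force: 60.0
```

Emit:
jog_arm(
  motion=[
    [0.0117, -0.0061, 0, 0, 0, 0, -1],
    [0, 0, 0, 0, 0, 0, -1],
    [0, 0, 0, 0, 0, 0, -1],
  ],
)

```text
time_s: 13.7
ee_pos: [0.4796, 0.2177, 0.1607]
eef_rot: [-3.142, 0.0, 1.549]
force: [-0.4, -1.0, -3.3]
grip_width: 0.0256
grip_force: 60.0
```

Run:
```python
from h import *
from plan import plan
plan(.4796,.218,.16,88.7)
im=ctrl.camera('top')[:,:,::-1]; im2=ctrl.camera('scene')[:,:,::-1]
f=lambda a,s:cv2.resize(a,None,fx=s,fy=s,interpolation=cv2.INTER_CUBIC)
x,y=w2px('scene',(.48,.29,.13)).astype(int)
cv2.imwrite('pics/i.png',np.vstack([f(im[255:310,140:240],6)[:300],f(im2[y-25:y+25,x-50:x+50],6)]))
print(x-50,y-25)
```

```text
at [0.4796 0.2177 0.1607] rpy deg [-1.800e+02  1.000e-02  8.874e+01] F [-0.4 -1.  -3.3] w 0.0256 t 13.7
shift [0.0003 0.     0.0007] turn [-0.0001  0.0002  0.0008]
268 316
```

View pics/i.png

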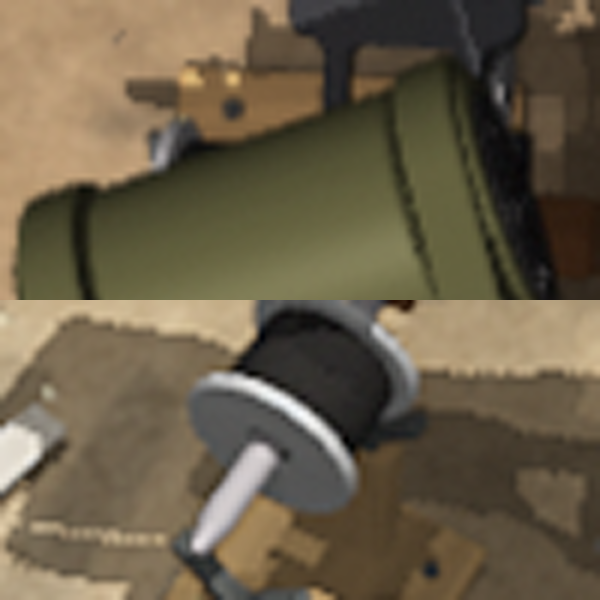

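Run:
```python
from h import *
a=np.radians(88.74); d=np.array([np.cos(a),np.sin(a),0]); t=np.array([.4796,.2177,.1694])
print('tip exp',w2px('scene',t+.145*d),w2px('scene',t+.143*d),'seen',(268+197/6-.4,316+250/6-.4))
fc=t+.0975*d
print('flange face c exp',w2px('scene',fc), 'edges',[w2px('scene',fc+.034*np.array(v)).round(1) for v in((0,0,1),(0,0,-1),(1,0,0),(-1,0,0))])
print('seen flange L,R,bottom',[(round(268+x/6-.4,1),round(316+(y-300)/6-.4,1)) for x,y in((188,400),(356,485),(330,510))])
```

```text
tip exp [300.79308507 357.8158405 ] [301.30226338 357.07495418] seen (300.43333333333334, 357.2666666666667)
flange face c exp [312.61910903 340.60823519] edges [array([312.6, 332. ]), array([312.6, 348.9]), array([298.7, 333.8]), array([326.8, 347.6])]
seen flange L,R,bottom [(298.9, 332.3), (326.9, 346.4), (322.6, 350.6)]
```

The image matches the prediction within 1 px: no droop, roller poised between the heads. I lower it.

Emit:
jog_arm(
  motion=[
    [0, 0, 0.01, 0, 0, 0, -1],
    [0, 0, 0.012, 0, 0, 0, -1],
    [0, 0, 0.012, 0, 0, 0, -1],
    [0, 0, 0.01, 0, 0, 0, -1],
    [0, 0, 0.006, 0, 0, 0, -1],
  ],
)

```text
time_s: 14.3
ee_pos: [0.4793, 0.2176, 0.1092]
eef_rot: [-3.14, 0.001, 1.548]
force: [-0.1, 0.2, -3.7]
grip_width: 0.0256
grip_force: 60.0
```

Emit:
jog_arm(
  motion=[
    [0, 0, 0.004, 0, 0, 0, -1],
    [0, 0, 0.004, 0, 0, 0, -1],
    [0, 0, 0.003, 0, 0, 0, -1],
    [0, 0, 0.002, 0, 0, 0, -1],
  ],
)

```text
time_s: 14.7
ee_pos: [0.4797, 0.2179, 0.0977]
eef_rot: [3.141, -0.0, 1.548]
force: [0.3, 1.0, -3.8]
grip_width: 0.0253
grip_force: 60.0
```

Emit:
jog_arm(
  motion=[
    [0, 0, 0.001, 0, 0, 0, -1],
    [0, 0, 0.001, 0, 0, 0, -1],
  ],
)

```text
time_s: 14.9
ee_pos: [0.4797, 0.2179, 0.0959]
eef_rot: [3.141, -0.0, 1.548]
force: [0.4, 0.5, -2.2]
grip_width: 0.0256
grip_force: 60.0
```

Emit:
jog_arm(
  motion=[
    [0, 0, 0.001, 0, 0, 0, -1],
    [0, 0, 0.001, 0, 0, 0, -1],
  ],
)

```text
time_s: 15.1
ee_pos: [0.4797, 0.2178, 0.0938]
eef_rot: [3.141, -0.0, 1.548]
force: [0.6, -0.0, -3.7]
grip_width: 0.0255
grip_force: 60.0
```

Emit:
jog_arm(
  motion=[
    [0, 0, 0.001, 0, 0, 0, -1],
  ],
)

```text
time_s: 15.2
ee_pos: [0.4797, 0.2178, 0.0927]
eef_rot: [3.141, -0.0, 1.548]
force: [0.4, -0.3, -3.6]
grip_width: 0.0254
grip_force: 60.0
```

Emit:
jog_arm(
  motion=[
    [0, 0, 0.001, 0, 0, 0, -1],
  ],
)

```text
time_s: 15.3
ee_pos: [0.4797, 0.2179, 0.0919]
eef_rot: [3.141, -0.0, 1.548]
force: [-2.5, -0.9, 6.2]
grip_width: 0.0253
grip_force: 60.0
```

Emit:
jog_arm(
  motion=[
    [0, 0, 0.0005, 0, 0, 0, -1],
  ],
)

```text
time_s: 15.4
ee_pos: [0.4798, 0.2178, 0.0918]
eef_rot: [3.141, -0.0, 1.548]
force: [-4.2, -2.3, 7.7]
grip_width: 0.0255
grip_force: 60.0
```

Emit:
jog_arm(
  motion=[
    [0, -0.0006, 0, 0, 0, 0, -1],
  ],
)

```text
time_s: 15.5
ee_pos: [0.4794, 0.2179, 0.0918]
eef_rot: [3.141, -0.0, 1.548]
force: [-0.4, 0.6, -0.7]
grip_width: 0.0255
grip_force: 60.0
```

Emit:
jog_arm(
  motion=[
    [0, -0.0003, 0.0002, 0, 0, 0, -1],
    [0, 0, 0, 0, 0, 0, -1],
  ],
)

```text
time_s: 15.7
ee_pos: [0.479, 0.218, 0.0914]
eef_rot: [3.141, -0.0, 1.548]
force: [0.2, -0.7, 4.2]
grip_width: 0.0255
grip_force: 60.0
```

Emit:
jog_arm(
  motion=[
    [0, 0, 0.0003, 0, 0, 0, -1],
    [0, 0, 0, 0, 0, 0, -1],
    [0, 0, 0, 0, 0, 0, -1],
  ],
  squeeze=5,
)

```text
time_s: 16.0
ee_pos: [0.479, 0.2179, 0.0909]
eef_rot: [3.141, -0.0, 1.548]
force: [0.5, -0.2, 3.5]
grip_width: 0.0259
grip_force: 5.0
```

Emit:
jog_arm(
  motion=[
    [0, 0, 0, 0, 0, 0, -0.2],
    [0, 0, 0, 0, 0, 0, 0.2],
    [0, 0, 0, 0, 0, 0, 0.6],
    [0, 0, 0, 0, 0, 0, 1],
    [0, 0, 0, 0, 0, 0, 1],
  ],
)

```text
time_s: 16.5
ee_pos: [0.4787, 0.2178, 0.0907]
eef_rot: [-3.141, 0.0, 1.548]
force: [-0.5, 0.5, -0.3]
grip_width: 0.0626
grip_force: 0.0
```

Emit:
jog_arm(
  motion=[
    [0, 0, 0, 0, 0, 0, 1],
    [0, 0, 0, 0, 0, 0, 1],
    [0, 0, 0, 0, 0, 0, 1],
    [0, 0, 0, 0, 0, 0, 1],
  ],
)

```text
time_s: 16.9
ee_pos: [0.4787, 0.2179, 0.0908]
eef_rot: [3.142, -0.0, 1.548]
force: [-0.4, -0.0, -0.5]
grip_width: 0.0928
grip_force: 0.0
```

Retreat up, then back toward −y.

Emit:
jog_arm(
  motion=[
    [0, 0, -0.01, 0, 0, 0, 1],
    [0, 0, -0.03, 0, 0, 0, 1],
    [0, 0, -0.04, 0, 0, 0, 1],
    [0, 0, -0.04, 0, 0, 0, 1],
    [0, 0, -0.03, 0, 0, 0, 1],
  ],
)

```text
time_s: 17.4
ee_pos: [0.4789, 0.2179, 0.2442]
eef_rot: [3.139, -0.001, 1.548]
force: [0.5, 0.3, -0.5]
grip_width: 0.0937
grip_force: 0.0
```

Emit:
jog_arm(
  motion=[
    [-0.03, 0, 0, 0, 0, 0, 1],
    [-0.04, 0, 0, 0, 0, 0, 1],
    [-0.04, 0, 0, 0, 0, 0, 1],
    [-0.04, 0, 0, 0, 0, 0, 1],
    [-0.03, 0, 0, 0, 0, 0, 1],
  ],
)

```text
time_s: 17.9
ee_pos: [0.4743, 0.036, 0.2417]
eef_rot: [3.141, 0.0, 1.547]
force: [0.2, -0.1, -0.3]
grip_width: 0.0937
grip_force: 0.0
```

Run:
```python
from h import *
im=ctrl.camera('top')[:,:,::-1]; im2=ctrl.camera('scene')[:,:,::-1]
f=lambda a,s:cv2.resize(a,None,fx=s,fy=s,interpolation=cv2.INTER_CUBIC)
x,y=w2px('scene',(.48,.27,.1)).astype(int)
cv2.imwrite('pics/j.png',np.vstack([f(im[260:310,140:260],6),f(im2[y-25:y+25,x-60:x+60],6)]))
```

```text
(no output)
```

View pics/j.png

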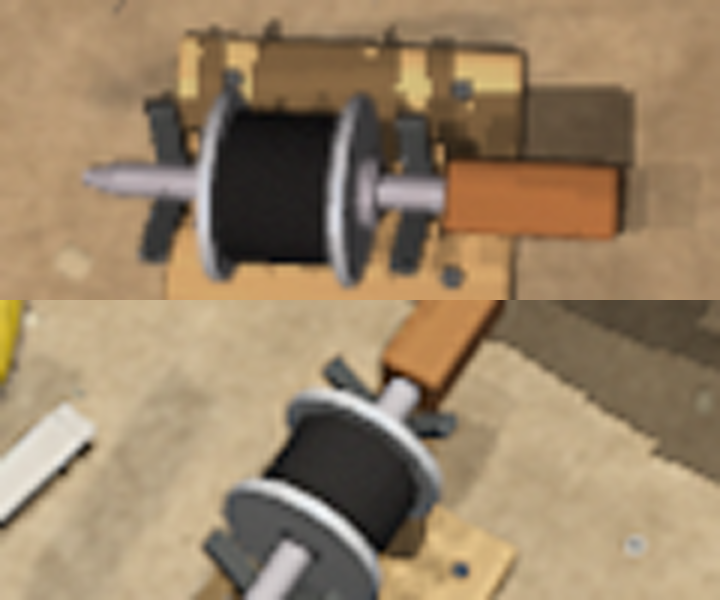

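The arbor hangs in both V heads: neck in the right one at (209,292), rod in the left one at (167,290), roller between with its collar against the flange. The wooden grip is at the right (229,293), the nose at the left (155,289).

```bash
python3 -c "
from station import ctrl
print(ctrl.hand_in())"
```

```text
the job is handed in; nothing more can be done
None
```

The job is done and handed in: the roller is home on the arbor and hangs in both V heads, grip right and nose left, in about 18 s with a peak push of about 24 N.

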